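Zero the probe-press gauge, then hold the press between the limit pointers

TASK

The board in the small lever press has to be kept in contact with the spring probes for its test. First turn the knurled knob behind the gauge in small turns, which turns the dial, until the dial's black zero wedge meets the resting needle while the lever is still up, and let go of the knob. Then press the lever down by its grip until the needle stands between the two limit pointers on the dial's rim, without driving it far past them, keep it there for at least three seconds and finish while still holding the lever down there; leave the screwdriver, side cutters and multimeter alone.

Things in the scene. Friction and masses are not known exactly. Their poses are not given: they have to be found in the camera images.
- press: fixed lever press on a grey base 150 x 220 mm; right half (-y): column and head (ram end 178 mm high) with the lever on its right side; left half: tilted dial gauge, 82 mm across, rim at most 97 mm high, and behind it a 92 mm pedestal with the knob. Origin: centre of the underside; x to the rear (away from the robot), y to its left, z up. Place and yaw vary
- zero_knob (a joint): angle of the zero knob (rad), growing clockwise seen from above; 1 rad clockwise turns the dial, with its zero wedge and limit pointers, 0.5 rad clockwise, both ways, without play. Turns more than a revolution; stays where it is left (friction 0.03 N m)
- knob_grip (a point): point on the upright axis of the knurled black zero knob, 12 mm above its underside, where to grip it. The knob is 25 mm across, 22 mm tall; its underside is 100 mm above the bench, 8 mm above the pedestal. Nothing within 65 mm of its axis is higher than its underside. Axis in the frame of press: x 45, y 60 mm
- dial_center (a point): centre of the dial, in the plane in which the needle turns. Its axes are fixed: x points to 12 o'clock (up and away from the robot), z out of the dial towards the viewer, so that clockwise is a turn about -z; the dial leans back 50 degrees from upright
- zero_mark (a point): tip of the zero mark, a solid black wedge on the white dial (its other marks are 19 thin lines, 18 degrees apart), 30 mm from the centre, in the needle's plane. It turns with the dial; at the start it stands 0.5 to 1.3 rad anticlockwise of the needle
- needle_tip (a point): tip of the black needle, 30 mm from the dial's centre. With the lever at rest it stands at 12 o'clock; only the lever moves it
- limit_mid (a point): point midway between the two limit pointers, 30 mm from the dial's centre, in the needle's plane. They are small black clips on the dial's rim that point inwards, 0.22 rad (12.6 degrees) to either side of this point, 1.8 to 3.1 rad clockwise of the zero mark; they turn with the dial
- limit_beyond (a point): point 0.80 rad clockwise of limit_mid, 30 mm from the dial's centre: the needle must not come within 7 mm of it (the probes would be crushed)
- press_lever (a joint): angle of the lever (rad): 0 at rest (up), grows as it is pressed down, stop at 0.6; a spring returns it. The needle turns clockwise 8 times as far (so with the needle zeroed, 0.22 to 0.39 rad brings it midway between the limit pointers); the ram goes down 15 mm per rad
- lever_grip: black rubber grip, a bar 82 mm long, 23 to 27 mm thick, pointing to the robot. Origin on its axis, 120 mm from the lever's pivot; x runs to the pivot. At rest it slopes up to the robot by 0.25 rad, origin 159 mm high. The pivot is parallel to y of press, at x 30, y -77, z 129 mm in that frame. Pressing at the origin takes 2 N at first, 6 to 10 N at the limits; clear from above
- screwdriver: yellow screwdriver, 165 x 16 mm, lying on the bench: leave it alone
- cutters: side cutters with blue handles, 115 x 56 mm, lying on the bench: leave them alone
- multimeter: hand multimeter, 139 x 67 x 43 mm, lying on the bench behind the press: leave it alone

How it is judged:
On the way, in this order (a step that is already met when the one before it is completed fails the run):
1. the dial's zero wedge meets the needle (within 0.15 rad) with the lever up and the knob let go (distance between needle_tip and zero_mark below 0.0045 m and value of joint press_lever below 0.02 rad and contact force between each of the fingers, the arm and press below 0.3 N), for 0.4 s.
2. the lever is held with the needle between the limit pointers for 2.5 s (distance between needle_tip and limit_mid below 0.0066 m and contact force between any of the fingers, the arm and lever_grip above 2 N), for 2.5 s.
At the end, for the whole second after the job is handed in: The robot still holds the lever down by its grip, at rest, with more than 2 N; the needle tip is within 6.6 mm (0.22 rad) of the point midway between the limit pointers; the gauge is still zeroed (zero_knob reads 0 within 0.32 rad, which is 0.16 rad of dial) (all of step 2 and value of joint press_lever above 0.17 rad and velocity of joint press_lever between -0.05 and 0.05 rad/s and value of joint zero_knob between -0.32 and 0.32 rad); the arm keeps its last pose, push and grip.
It fails at once if the needle was driven far past the second limit pointer (0.34 rad or more beyond it) (distance between needle_tip and limit_beyond below 0.007 m).
It fails at once if a bystander was moved by more than 3 cm (distance of any of screwdriver, cutters, multimeter from where it was at the start of the episode above 0.03 m).
It also fails if it takes over 72 s, if anything falls off the work surface, if the arm or the gripper's body presses on something with over 40 N, if the wrist force passes 120 N, or if a joint passes its speed limit or range.

ROBOT

A 6-joint arm with a two-finger parallel gripper is mounted at the origin on a cart in front of the work surface, level with it; the furniture and walls round the work are solid. World frame = base frame: x ahead of the robot, y to its left, z up, the work surface at z = 0. Lengths are in m, angles in rad, forces in N, time in s.
With the tool pointing down it reaches from about 0.35 to 0.725 m from the base axis. Payload 6 kg.
Tool frame: the origin (TCP) lies midway between the tips of the shut fingers; the grasp point (between the pads) lies 19 mm behind it; z points along the fingers, y is the line along which they close (so a half turn about z gives the same grasp; the last joint's range is limited). The gripper opens to 85 mm and grips with 20 to 120 N. Pads are 22 mm wide; open, the fingers measure 114 mm over their backs; the gripper's body (76 mm by 85 mm) begins 54 mm behind the grasp point. The pads swing forward as they close: fully open they stand 13 mm farther back than shut.
Start: joints at [-0.784, 0.04, 0.085, 0, -1.615, -0.334], TCP at [0.262, -0.54, 0.231] pointing down, gripper open.
Joint ranges: [-2.56, 2.56], [-1.29, 2.01], [-1.08, 1.49], [-3.29, 1.98], [-2.81, -0.18], [-2.99, 2.99]. Speed limits (rad/s): [2.57, 2.57, 3.01, 3.14, 3.14, 3.14].

INTERFACE

Orientations are given as a unit quaternion [w, x, y, z].
In Python, from workcell import bot, kin, imaging, workorder gives the robot as it stands. Calls block until the motion is done:
- bot.move_pose(position, orientation): joint-space move of the TCP to a pose.
- bot.move_l(position, velocity=0.15, orientation=None): straight line of the TCP; orientation=None keeps the orientation; velocity is the mean speed in m/s.
- bot.set_joints(angles): joint-space move.
- bot.gripper_open() and bot.grab(squeeze=None): open the fingers fully, or close them until they stop; squeeze is the grip in N (None keeps the last).
- bot.dwell(seconds).
- kin.ik(position, orientation): joint angles nearest the present ones, or None.
- bot.read_state(): the state.
- imaging.snapshot(name): name is "scene" or "top"; returns the picture (480x640x3 uint8, red, green, blue); there is no depth.
- imaging.camera_params(name): a dict with "intrinsics" (3x3 intrinsics, pixels), "T" (4x4, takes a point from camera to world coordinates). Camera axes: x right, y down, z forward; pixel columns grow to the right and rows downward; lengths in m; the calibration is good to about 2 mm. A picture is of the moment at which its call begins. camera_params takes no time and is no camera call.
A pose or a line that the arm cannot do raises bot.IKError and nothing moves.
- workorder.job_done(): hands the job in; it is judged then, once.
The state is a dict: "t": time; "qpos": joint angles; "joint_vel": joint speeds; "tau": joint torques, N m; "eef_pos": TCP position; "ee_rot": TCP orientation; "force": force on the tool from outside, world axes, zero at the start; "ft_torque": the same for the moment, N m; "gripper_width": opening from 0.0 (shut) to 1.0 (fully open); "gripper_force": force on a finger pad.
Only numpy, scipy, OpenCV 4.12 (cv2) and the standard library are available. Lean on these libraries where they do the work, as an engineer would, in place of code of your own. Each camera call takes 0.05 s, during which the arm holds its last target. There are 200 camera calls.

## Working session

There is one attempt and no reset: what is moved stays moved. The work goes in short steps, each a Python script; the robot and the scene stay as the last script left them, time stands still between calls to the robot, and variables do not carry over. Pictures are saved under pics/ and viewed, at most 10 in all, crops included, and the job is handed in when it is done.

```bash
mkdir -p pics; ls
python3 - <<'E'
from workcell import bot, kin, imaging, workorder
import cv2
for n in ("scene","top"):
    im=imaging.snapshot(n); cv2.imwrite(f"pics/{n}0.png",im[:,:,::-1])
    p=imaging.camera_params(n); print(n,p["intrinsics"],p["T"])
s=bot.read_state(); print(s)
E
```

```text
pics
scene [[444.37581224   0.         323.1017869 ]
 [  0.         444.37581224 246.79986679]
 [  0.           0.           1.        ]] [[-0.79109648 -0.32806663  0.5162738   0.11506465]
 [-0.61165548  0.43340688 -0.66184292  0.57604035]
 [-0.00662804 -0.83936331 -0.54353041  0.58716068]
 [ 0.          0.          0.          1.        ]]
top [[594.30646226   0.         301.76894425]
 [  0.         594.30646226 245.83336895]
 [  0.           0.           1.        ]] [[ 0.02379953 -0.98375255  0.17794524  0.35094746]
 [-0.9996203  -0.02094483  0.0179042   0.02437717]
 [-0.01388627 -0.17830379 -0.9838775   1.33318252]
 [ 0.          0.          0.          1.        ]]
{'t': 0.1, 'qpos': array([-7.84283316e-01,  4.07667934e-02,  8.39372306e-02, -4.51628733e-04,
       -1.61551538e+00, -3.33705957e-01]), 'joint_vel': array([-0.00011765, -0.00161683,  0.00213492,  0.00095639, -0.00040189,
       -0.00046296]), 'tau': array([-5.51961857e-03, -3.69346011e+01,  3.48284948e+01,  6.95175961e+00,
       -4.53761138e-03,  2.28660866e-05]), 'eef_pos': array([ 0.26244836, -0.53922645,  0.23037632]), 'ee_rot': array([-2.20249735e-04, -2.24483886e-01,  9.74477468e-01,  7.75847151e-04]), 'force': array([-0.34750664, -0.3348535 , -1.0243436 ]), 'ft_torque': array([-0.00369995,  0.01811166, -0.02027724]), 'gripper_force': 0.0, 'gripper_width': 1.0006848964097637}
```

View pics/scene0.png

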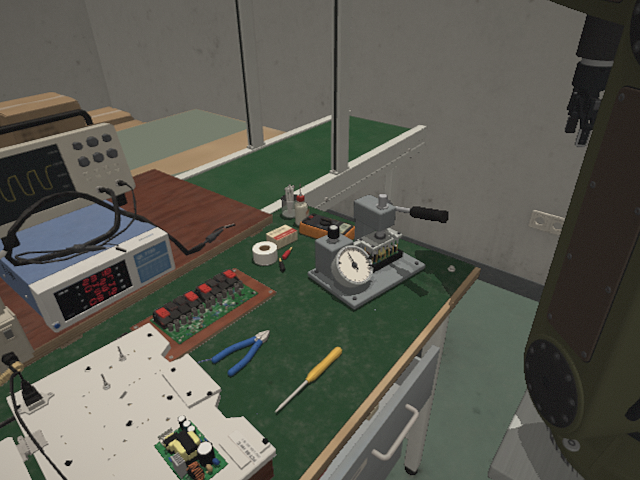

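View pics/top0.png

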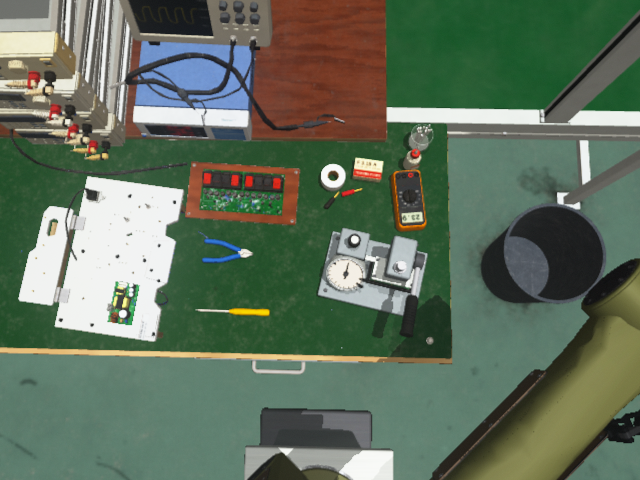

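The top view shows the press at about (370,272), knob (352,240), dial (346,273) and grip (409,315). In the scene view the dial is at (354,266), the knob at (333,232) and the grip at (429,214). I'll zoom in next.

Run:
```python
import cv2, numpy as np
a=cv2.imread("pics/scene0.png")[180:310,290:460]; b=cv2.imread("pics/top0.png")[220:350,310:440]
a=cv2.resize(a,(400,306),interpolation=cv2.INTER_CUBIC); b=cv2.resize(b,(400,400),interpolation=cv2.INTER_CUBIC)
d=cv2.imread("pics/scene0.png")[240:292,328:380]; d=cv2.resize(d,(294,294),interpolation=cv2.INTER_CUBIC)
e=cv2.imread("pics/top0.png")[246:298,320:372]; e=cv2.resize(e,(294,294),interpolation=cv2.INTER_CUBIC)
o=np.zeros((600,800,3),np.uint8); o[:306,:400]=a; o[:400,400:]=b; o[306:,:294]=d; o[400:,400:700]=cv2.resize(e,(300,200)); 
o[306:600,295:400]=0
cv2.imwrite("pics/crop0.png",o)
```

```text
(no output)
```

View pics/crop0.png

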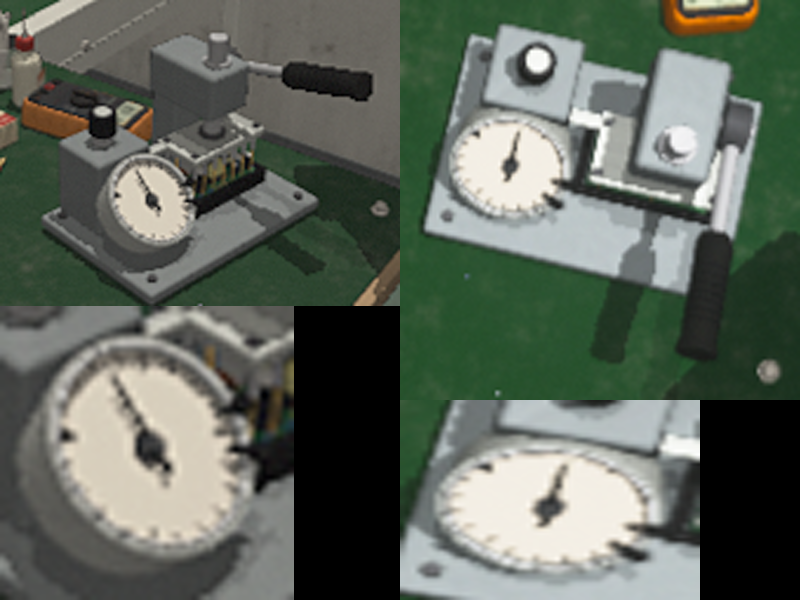

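The zoom shows the zero wedge at about 10 o'clock, the needle at 12 and the limit clips at 3–4 o'clock. The knob top is at about (354.5,240) top and (333,226) scene; the dial hub is at (345.5,274) top and (354.5,265) scene. Next I'll compute the poses and rectify the dial.

```bash
cat > h.py <<'E'
import numpy as np, cv2
from workcell import bot, kin, imaging, workorder
from scipy.spatial.transform import Rotation as R
def ray(n,uv):
    p=imaging.camera_params(n); T=p["T"]; d=T[:3,:3]@np.linalg.solve(p["intrinsics"],[uv[0],uv[1],1]); return T[:3,3],d/np.linalg.norm(d)
def onz(n,uv,z):
    o,d=ray(n,uv); return o+d*(z-o[2])/d[2]
def tri(a,b):
    (o1,d1),(o2,d2)=ray("scene",a),ray("top",b)
    s=np.linalg.lstsq(np.c_[d1,-d2],o2-o1,rcond=None)[0]; p,q=o1+s[0]*d1,o2+s[1]*d2; return (p+q)/2,np.linalg.norm(p-q)
def proj(n,P):
    p=imaging.camera_params(n); c=np.linalg.inv(p["T"])@np.r_[P,1]; u=p["intrinsics"]@c[:3]; return u[:2]/u[2]
def dial_axes(yaw):
    Rz=R.from_euler('z',yaw).as_matrix(); b=np.radians(50)
    return Rz@[np.sin(b),0,np.cos(b)], Rz@[0,-1,0]   # 12 o'clock, 3 o'clock
def rectify(n,im,C,yaw,half=.045,S=400):
    u,r=dial_axes(yaw)
    src=np.float32([proj(n,C+half*(a*r+b*u)) for a,b in((-1,1),(1,1),(1,-1),(-1,-1))])
    return cv2.warpPerspective(im,cv2.getPerspectiveTransform(src,np.float32([[0,0],[S,0],[S,S],[0,S]])),(S,S),flags=cv2.INTER_CUBIC)
E
cat > m.py <<'E'
from h import *
K,e=tri((333.3,225.9),(354.5,240.1)); print("knob top",K,e, onz("top",(354.5,240.1),.122), onz("scene",(333.3,225.9),.122))
C,e=tri((354.5,265.1),(345.5,274.1)); print("dial",C,e)
rl,fl,rr=[onz("top",p,.012) for p in((332.7,232),(318.1,294.7),(427,252.5))]
x=rl-fl; y=rl-rr; print("len",np.linalg.norm(x),np.linalg.norm(y),"yaw",np.arctan2(x[1],x[0]),np.arctan2(-y[0],y[1]))
# grip in top image
g0,g1=[onz("top",p,z) for p,z in(((310+713/3.077-400/3.077,220+235/3.077),.149),((310+297/3.077,220+352/3.077),.168))]
print("grip ends",g0,g1,np.arctan2(*(g0-g1)[[1,0]]))
yaw=float(np.mean([np.arctan2(x[1],x[0]),np.arctan2(-y[0],y[1])]))
o=np.hstack([rectify(n,cv2.imread(f"pics/{n}0.png"),C,yaw) for n in("scene","top")]); cv2.imwrite("pics/rect0.png",o)
E
python3 m.py
```

```text
knob top [ 0.58449074 -0.06185895  0.12544706] 0.0017459167664384272 [ 0.58440166 -0.06256078  0.122     ] [ 0.58884438 -0.06630609  0.122     ]
dial [ 0.52102338 -0.04816003  0.06162734] 0.00011092098565674503
len 0.14627103036449496 0.21673751737162486 yaw -0.20932423520340668 -0.19781528799231807
grip ends [ 0.46762696 -0.17521311  0.149     ] [ 0.39183199 -0.16130283  0.168     ] -0.18150527885201967
```

View pics/rect0.png

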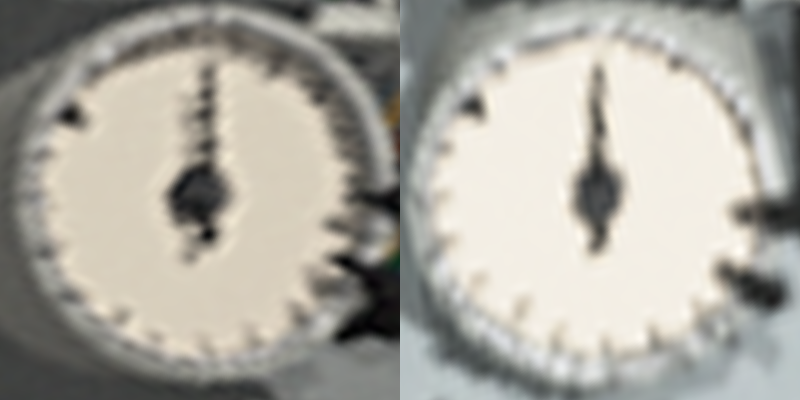

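Rectified, hub (598,195), needle at 12, wedge (472,107) in the top view. That puts the wedge about 0.97–1.05 rad anticlockwise of the needle, so the knob needs about 2 rad clockwise. The limit clips are at about 1.69 and 2.12 rad, which gives a limit_mid about 2.87 rad past zero. Next is the approach to the knob.

```bash
cat >> h.py <<'E'
def down(psi): # tool down, yaw psi of tool x
    q=(R.from_euler('z',psi)*R.from_euler('x',np.pi)).as_quat(); return q[[3,0,1,2]]
K=np.array([.5845,-.0630]); C0=np.array([.52102,-.04816,.06163]); YAW=-.204
E
python3 - <<'E'
from h import *
rl=onz("top",(332.7,232),.012); print("knob from base",rl[:2]+R.from_euler('z',YAW).as_matrix()[:2,:2]@[-.03,-.05])
for psi in np.arange(-3,3.2,.5):
    j=kin.ik([*K,.098],down(psi)); print(round(psi,2),None if j is None else np.round(j,2))
s=bot.read_state(); q=s["ee_rot"]; print(R.from_quat(q[[1,2,3,0]]).as_matrix().round(2))
E
```

```text
knob from base [ 0.58375133 -0.06383131]
-3.0 [ 0.23  0.03 -0.16 -0.   -1.37 -1.66]
-2.5 [ 0.23  0.03 -0.16  0.   -1.37 -1.16]
-2.0 [ 0.23  0.03 -0.16  0.   -1.37 -0.66]
-1.5 [ 0.23  0.03 -0.16  0.   -1.37 -0.16]
-1.0 [ 0.23  0.03 -0.16  0.   -1.37  0.34]
-0.5 [ 0.23  0.03 -0.16  0.   -1.37  0.84]
0.0 [ 0.23  0.03 -0.16  0.   -1.37  1.34]
0.5 [ 0.23  0.03 -0.16  0.   -1.37  1.84]
1.0 [ 0.23  0.03 -0.16  0.   -1.37  2.34]
1.5 [ 0.23  0.03 -0.16  0.   -1.37  2.84]
2.0 [ 0.23  0.03 -0.16  0.   -1.37 -2.95]
2.5 [ 0.23  0.03 -0.16 -0.   -1.37 -2.45]
3.0 [ 0.23  0.03 -0.16 -0.   -1.37 -1.95]
[[-0.9  -0.44 -0.  ]
 [-0.44  0.9   0.  ]
 [ 0.    0.   -1.  ]]
```

Run:
```python
from h import *
p=-0.5
bot.move_l([.3,-.45,.32],velocity=.3)
bot.move_pose([*K,.30],down(p)); bot.move_l([*K,.15],velocity=.25); bot.move_l([*K,.098],velocity=.08)
s=bot.read_state(); print(s["t"],s["force"]); 
bot.grab(20); s=bot.read_state(); print(s["t"],s["force"],s["ft_torque"],s["gripper_width"],s["gripper_force"])
j=s["qpos"].copy()
for k in range(2):
    p-=.8; bot.move_l([*K,.098],orientation=down(p))if 0 else bot.set_joints(kin.ik([*K,.098],down(p)))
    s=bot.read_state(); print(s["t"],s["force"],s["ft_torque"],s["qpos"][5])
for n in("scene","top"): cv2.imwrite(f"pics/{n}1.png",imaging.snapshot(n)[:,:,::-1])
o=np.hstack([rectify(n,cv2.imread(f"pics/{n}1.png"),C0,YAW) for n in("scene","top")]); cv2.imwrite("pics/rect1.png",o)
```

```text
3.9917 [-0.93782973  0.4642629  -0.16603071]
4.575 [-1.21333849 -0.93248947  2.05315486] [-0.41333394  0.52691494 -0.02101426] 0.2830418291872627 20.064594188297633
5.3583 [ 0.38629644 -0.23764855  1.93283212] [-0.10292712 -0.2948183  -0.01135727] 0.039191284668484226
6.1417 [ 5.98911746 -0.98997581  0.4538234 ] [-0.33980959 -1.75786927  0.05264073] -0.7597636446073862
```

View pics/rect1.png

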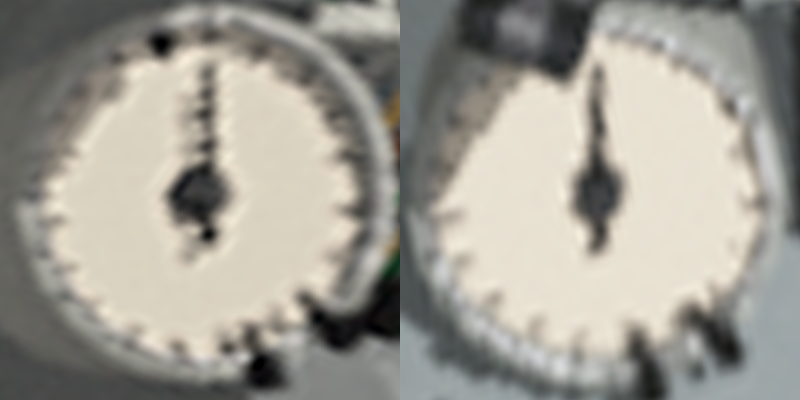

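The scene view has the wedge at (161,43), about 0.25 rad short of the needle. I'll turn the knob 0.44 rad more, let go, back away and check.

Run:
```python
from h import *
bot.set_joints(kin.ik([*K,.098],down(-2.54))); bot.gripper_open(); bot.move_l([*K,.16],velocity=.15)
bot.move_l([*K,.32],velocity=.3); bot.move_pose([.38,-.30,.32],down(-2.54)); s=bot.read_state(); print(s["t"],s["force"])
for n in("scene","top"): cv2.imwrite(f"pics/{n}2.png",imaging.snapshot(n)[:,:,::-1])
o=np.hstack([rectify(n,cv2.imread(f"pics/{n}2.png"),C0,YAW) for n in("scene","top")]); cv2.imwrite("pics/rect2.png",o)
```

```text
9.8083 [0.32068696 0.41056738 0.01675467]
```

View pics/rect2.png

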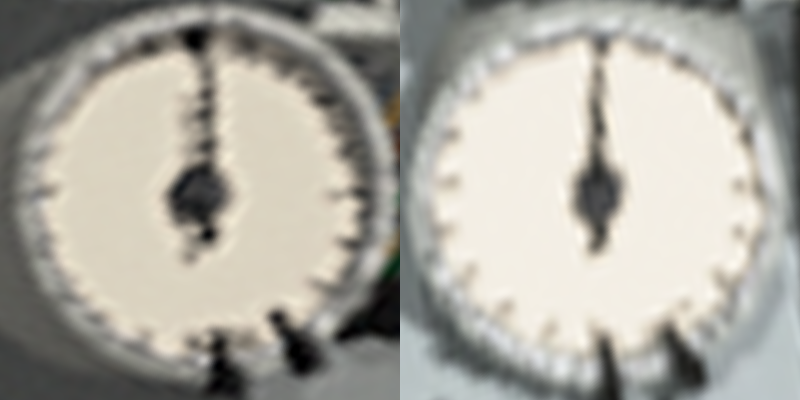

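Zeroed: in the top view the wedge at (598,40) lines up with the needle tip at (598,65), and the error is under about 0.05 rad. The clip tips are at about 2.6 and 3.07 rad, so the middle is about 2.85 rad and the lever target is about 0.355 rad. Next I'll press to about 0.29 and check.

```bash
cat >> h.py <<'E'
RZ=R.from_euler('z',YAW).as_matrix()
PIV=np.r_[K,0]+RZ@[-.015,-.137,.129]
def lever(th,r=.0125): # TCP on top of the grip at lever angle th
    a=.25-th; return PIV+RZ@(.12*np.array([-np.cos(a),0,np.sin(a)])+r*np.array([np.sin(a)*0,0,1/np.cos(a)]))
PSI=YAW-np.pi/2
E
python3 - <<'E'
from h import *
g=lever(0); print("grip",g, "img check line", (np.array([.46763,-.17521])+np.array([.39183,-.1613]))/2)
P=g+[0,0,.12]
bot.grab(30); bot.move_pose(P,down(PSI)); bot.move_l(g+[0,0,.015],velocity=.2)
s=bot.read_state(); f0=s["force"][2]; print(s["t"],f0,s["eef_pos"])
z=g[2]+.015; hit=None
for i in range(14):
    z-=.0025; bot.move_l([g[0],g[1],z],velocity=.05); f=bot.read_state()["force"][2]-f0
    if abs(f)>1.5: hit=z; break
s=bot.read_state(); print("contact",hit,"expected",g[2],f,s["t"])
if hit:
    for th in(.1,.2,.29):
        bot.move_l(lever(th)+[0,0,hit-g[2]],velocity=.06); s=bot.read_state(); print(th,s["eef_pos"],s["force"]-[0,0,f0],s["t"])
for n in("scene","top"): cv2.imwrite(f"pics/{n}3.png",imaging.snapshot(n)[:,:,::-1])
o=np.hstack([rectify(n,cv2.imread(f"pics/{n}3.png"),C0,YAW) for n in("scene","top")]); cv2.imwrite("pics/rect3.png",o)
E
```

```text
grip [ 0.42819795 -0.17056555  0.17158954] img check line [ 0.42973  -0.168255]
11.9667 0.9631603351962141 [ 0.42853758 -0.17144797  0.18819703]
contact 0.16658953791034753 expected 0.17158953791034753 1.6645702079440956 13.9667
0.1 [ 0.42603319 -0.17021615  0.1549714 ] [-0.9112235  -0.35162952  4.15642594] 14.3167
0.2 [ 0.42490455 -0.17008082  0.14344295] [-1.94884901  0.06641582  6.14052842] 14.6667
0.29 [ 0.42468948 -0.17009687  0.13297384] [-2.84933165 -0.35744177  7.45332815] 15.0
```

View pics/rect3.png

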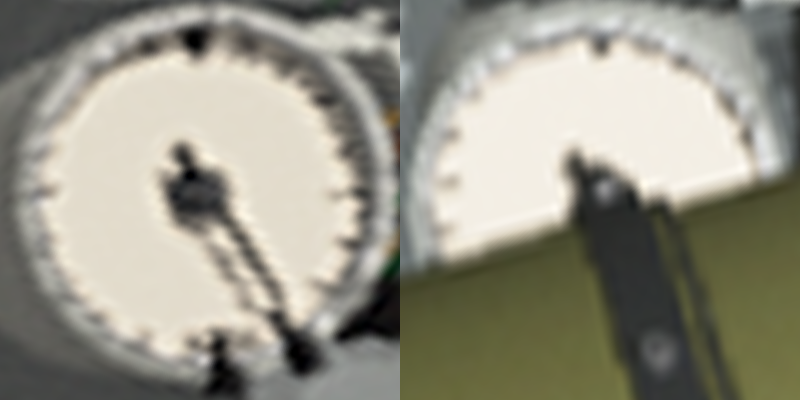

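The needle runs from (182,150) to (283,315), about 2.59 rad, just at the first clip. It needs about 0.24 rad more, so 0.03 rad of lever.

Run:
```python
from h import *
bot.move_l(lever(.318)+[0,0,-.005],velocity=.03); bot.dwell(.3); s=bot.read_state(); print(s["eef_pos"],s["force"],s["t"])
cv2.imwrite("pics/scene4.png",imaging.snapshot("scene")[:,:,::-1])
cv2.imwrite("pics/rect4.png",rectify("scene",cv2.imread("pics/scene4.png"),C0,YAW))
```

```text
[ 0.42472214 -0.17010147  0.12989331] [-5.10817316  1.73287354  8.75460713] 15.6583
```

View pics/rect4.png

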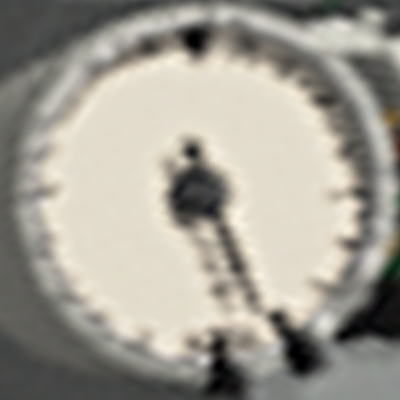

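The needle is now at about 2.735 rad with the middle at about 2.84. It needs one small nudge.

Run:
```python
from h import *
bot.move_l(lever(.336)+[0,0,-.005],velocity=.02); bot.dwell(.5); s=bot.read_state(); print(s["eef_pos"],s["force"],s["t"])
cv2.imwrite("pics/scene5.png",imaging.snapshot("scene")[:,:,::-1])
cv2.imwrite("pics/rect5.png",rectify("scene",cv2.imread("pics/scene5.png"),C0,YAW))
```

```text
[ 0.4247642  -0.17012095  0.1277468 ] [-5.57365099  1.30812593  8.8826992 ] 16.4667
```

View pics/rect5.png

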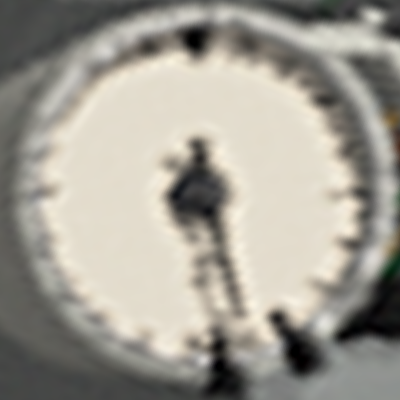

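The needle tip at (238,314) sits between the clips at (217,345) and (278,318), close to the middle. I'll hold it there and hand in.

Run:
```python
from h import *
bot.dwell(3.8); s=bot.read_state(); print(s["eef_pos"],s["force"],s["t"])
print(workorder.job_done())
```

```text
[ 0.42475454 -0.17012926  0.12773793] [-4.60430274  1.65522336  9.54946747] 20.3167
the job is handed in; nothing more can be done
None
```

The dial is zeroed and the lever was held about 4 s with the needle between the limit pointers; I handed in at 20 s, still pressing with about 9 N, and no pass/fail result came back.

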